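Park the flower trough in the display bay behind the red post

TASK

Push the long flower trough into the plywood display bay so that it lies full length along the bay's back board, touching it or nearly so, tucked in behind the red post. The gap beside the post is shorter than the trough, so work one end in past the post and then swing the other end in; push gently with the fingers only, keep the trough flat on the table without ever lifting it, and leave the pot, ribbon spool and jar where they stand. Finish clear of everything.

Things in the scene. Friction and masses are not known exactly. Their poses are not given: they have to be found in the camera images.
- bay: Display bay fixed to the table: three plywood walls 45 mm high and 12 mm thick, no floor, open on the robot's side. Origin on the table, mid-way along the open front. Its x axis points into the bay (away from the robot), y to the left along the open front. The inner face of the back board is at x = +95 mm; the inner faces of the two end walls are at y = +155 and -155 mm; the end walls run from x = 0 to the back board. Does not move.
- post: Fixed upright red round post, 25 mm in diameter, 75 mm high, standing in the open front of the bay towards its left (+y) end (bay x = 0, bay y about 80 to 95 mm). Origin at its foot, on its axis. The clear front between it and the right end wall is 222 to 238 mm, shorter than the trough; behind it there is 82 mm to the back board.
- trough_mid (a point): Centre of the loose long flower trough: an aluminium-coloured box 240 mm long (its y axis), 50 mm wide (its x axis), 50 mm high, filled with green foam and low flower heads that stand up to about 72 mm above the table; about 0.35 to 0.7 kg. This point is 25 mm above its underside, in the middle. It starts on the table in front of the bay, roughly crosswise, its left end to the right of the post; it slides on the table when pushed (about 2 to 8 N).
- pot: Bystander: white round ceramic pot of flowers, 68 mm across, flowers to 110 mm high. Origin at the centre of its underside. To be left alone.
- spool: Bystander: ribbon spool standing on its flange, 60 mm across, 38 mm high, red ribbon between white flanges. Origin at the centre of its underside. To be left alone.
- jar: Bystander: closed jar, 52 mm across, 70 mm high, brass lid. Origin at the centre of its underside. To be left alone.
There are look-alikes about, which are no part of the job. Of the things that look like the part that bears trough_mid, take the one that is farthest to the robot's right at the start.

How it is judged (in metres and radians):
At the end, for the whole second after the job is handed in: The trough lies flat on the table inside the bay, between the two end walls and behind the post, within 12 mm of touching the back board at its middle and parallel to it within 0.08 rad (x of trough_mid in the frame of bay above 0.058 m and y of trough_mid in the frame of bay between -0.04 and 0.04 m and angle between the y axis of trough_mid and the y axis of bay, either way round below 0.08 rad and angle between trough_mid's own z axis and vertical below 0.05 rad and height (world z) of trough_mid below 0.03 m).
It fails at once if the trough was lifted (its middle more than 12 mm up) (height (world z) of trough_mid above 0.037 m).
It fails at once if the trough was tipped (angle between trough_mid's own z axis and vertical above 0.2 rad).
It fails at once if the trough was squeezed or shoved with more than 80 N (contact force between the fingers and trough above 80 N).
It fails at once if the pot, spool or jar was knocked more than 20 mm out of place (distance of any of pot, spool, jar from where it was at the start of the episode above 0.02 m).
It also fails if it takes over 58 s, if anything falls off the work surface, if the arm or the gripper's body presses on something with over 40 N, if the wrist force passes 120 N, or if a joint passes its speed limit or range.

ROBOT

A 7-joint arm with a two-finger parallel gripper is mounted at the origin on the work surface. World frame = base frame: x ahead of the robot, y to its left, z up, the work surface at z = 0. Lengths are in mm, angles in rad, forces in N, time in s.
With the tool pointing down it reaches from about 425 to 925 mm from the base axis. Payload 6.8 kg.
Tool frame: the origin (TCP) lies at the very end of the fingers, on their centre line; the grasp point (between the pads) lies 19 mm behind it; z points along the fingers, y is the line along which they close (so a half turn about z gives the same grasp; the last joint's range is limited). The gripper opens to 88 mm and grips with 3 to 60 N. Pads are 20 mm wide; open, the fingers measure 115 mm over their backs; the gripper's body (75 mm by 178 mm) begins 61 mm behind the grasp point.
Start: joints at [-1.42, 0.477, 0.022, 1.555, -0.011, 1.109, -0.083], TCP at [172.742, 652.539, 222.664] pointing down, gripper open.
Joint ranges: [-2.96, 2.96], [-0.34, 2.1], [-1.41, 1.46], [0.24, 2.44], [-1.37, 4.51], [0.17, 1.92], [-2.96, 2.96]. Speed limits (rad/s): [2.39, 2.39, 3.14, 3.14, 3.14, 3.14, 3.14].

INTERFACE

Orientations are given as a unit quaternion [w, x, y, z].
In Python, from plant import get_state, snapshot, camera_model, finish_job gives the robot as it stands.
- The arm moves only by the tool jog_arm, never from a script. Its arguments are lists of equal length, an entry for each row: "offset": the shift along the tool's x, y, z in mm, a list of three; "yaw": the turn about the tool's z in rad; "gripper": the finger opening in mm, from 0 to 87.8. In form: {"offset": [[x, y, z], ...], "yaw": [yaw, ...], "gripper": [gripper, ...]}. A call has 1 to 12 rows; each row shifts and turns the commanded pose from where the row before left it, along the tool's axes as they then stand; what a row does not reach is not made up. A row lasts 1/10 s, in which the tool goes at most 50 mm and 8.59 degrees, less where a joint would pass 70% of its speed; a pose out of reach is approached as far as the arm can. A call is refused whole if a number of a shift passes 50 or a number of a turn 0.15, either way. A call with a gripper value outside its range is refused whole. The fingers move at their own pace and stop on an object; the grip force is fixed at half the most. Time passes only in rows, so rows that do not move let the fingers close. It gives the time, the measured TCP pose, the force, the opening and the grip force at its end, in the units of the state.
- get_state(): the state, without advancing time (a new reading comes with each control period).
- snapshot(name): name is "side" or "top"; returns (picture, depth): 480x640x3 uint8, blue, green, red; 480x640 float32, mm along the optical axis (not along the pixel's ray), 0 where there is no reading.
- camera_model(name): a dict with "intrinsics" (3x3 intrinsics, pixels), "camera_from_world" (4x4, takes a point from world to camera coordinates). Camera axes: x right, y down, z forward; pixel columns grow to the right and rows downward; lengths in mm; the calibration is good to about 2 mm. A picture is of the moment at which its call begins. camera_model takes no time and is no camera call.
- finish_job(): hands the job in; it is judged then, once.
The state is a dict: "time": time; "q": joint angles; "qvel": joint speeds; "effort": joint torques, N m; "position": TCP position; "ee_rot": TCP orientation; "force": force on the tool from outside, world axes, zero at the start; "moment": the same for the moment, N m; "grip_width": finger opening in mm; "gripper_force": force on a finger pad.
Only numpy, scipy, OpenCV 4.12 (cv2) and the standard library are available. Lean on these libraries where they do the work, as an engineer would, in place of code of your own. Each camera call takes 0.05 s, during which the arm holds its last target. There are 200 camera calls.

## Working session

There is one attempt and no reset: what is moved stays moved. The work goes in short steps, Python scripts to look and compute and a tool call to move; the robot and the scene stay as the last step left them, time stands still between calls to the robot, and variables do not carry over. Pictures are saved under pics/ and viewed, at most 10 in all, crops included, and the job is handed in when it is done.

Besides the shell and the picture viewer there is one more tool, called after "Call:" by a JSON object that holds its "name" and its "arguments", one argument or row to a line. jog_arm: Moves the arm, as the interface text tells. Its arguments: {"type":"object","properties":{"offset":{"type":"array","items":{"type":"array","items":{"type":"number"}}},"yaw":{"type":"array","items":{"type":"number"}},"gripper":{"type":"array","items":{"type":"number"}}},"required":["offset","yaw","gripper"]}

```bash
mkdir -p pics
cat > h.py <<'E'
import numpy as np, cv2
from plant import *
def pts(name,d):
    m=camera_model(name);K=np.array(m["intrinsics"]);T=np.linalg.inv(np.array(m["camera_from_world"]))
    v,u=np.mgrid[:480,:640]
    P=np.stack([(u-K[0,2])/K[0,0]*d,(v-K[1,2])/K[1,1]*d,d,np.ones_like(d)],-1)@T.T
    P=P[...,:3]; P[d<=0]=np.nan
    return P
E
python3 - <<'E'
from h import *
for n in("top","side"):
    im,d=snapshot(n);cv2.imwrite(f"pics/{n}0.png",im);np.save(f"pics/{n}0.npy",pts(n,d))
s=get_state();print(s["time"],s["position"],s["ee_rot"],s["force"])
E
```

```text
0.1 [172.61344153 652.0469211  221.82398585] [-4.93924650e-05  1.29021973e-01  9.91641439e-01 -7.64199116e-04] [ 0.43235747 -0.05335054 -0.25481227]
```

View pics/top0.png

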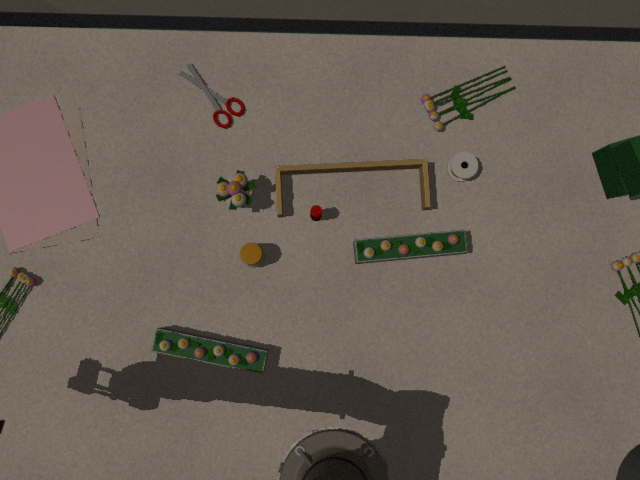

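View pics/side0.png

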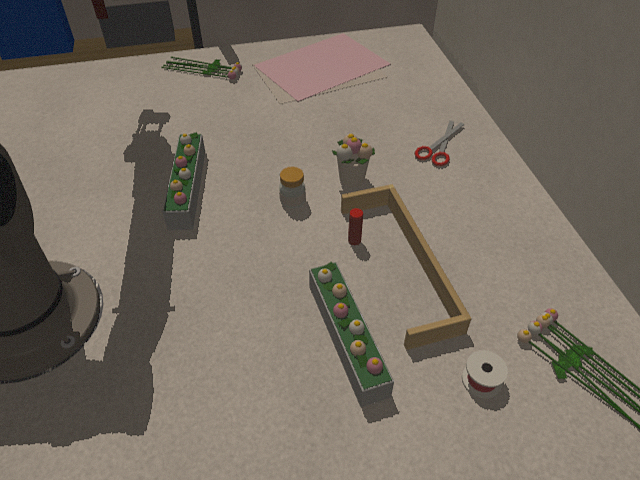

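The top view has two trough look-alikes: A at pixel (410,247) and B at (210,350). A is farther to the robot's right and stands in front of the bay, so I choose A. The post is at (316,213), the pot at (236,190), the jar at (251,254) and the spool at (463,166). The bay corners are at about (278,168) and (428,162).

```bash
cat >> h.py <<'E'
def rect(P,zlo,zhi,box,im=None):
    x0,x1,y0,y1=box
    m=(P[...,2]>zlo)&(P[...,2]<zhi)&(P[...,0]>x0)&(P[...,0]<x1)&(P[...,1]>y0)&(P[...,1]<y1)
    q=P[m][:,:2].astype(np.float32); return q
E
python3 - <<'E'
from h import *
P=np.load("pics/top0.npy")
for n,(u,v) in dict(tr=(410,247),post=(316,211),pot=(236,190),jar=(251,254),spool=(463,162),bl=(279,167),br=(428,161),fl=(280,213),fr=(428,207),tl=(360,251),trr=(463,242),tab=(350,190),B=(210,350)).items(): print(n,P[v,u].round(0))
c=P[247,410]
q=rect(P,35,90,(c[0]-60,c[0]+50,c[1]-135,c[1]+135)); print("trough",cv2.minAreaRect(q),len(q), q.min(0),q.max(0))
S=np.load("pics/side0.npy")
q=rect(S,35,90,(c[0]-60,c[0]+50,c[1]-135,c[1]+135)); print("trough side",cv2.minAreaRect(q),len(q), q.min(0),q.max(0))
cr=cv2.imread("pics/top0.png")[130:290,200:500]; cv2.imwrite("pics/crop.png",cv2.resize(cr,None,fx=2.6,fy=2.6,interpolation=cv2.INTER_CUBIC))
for Q in(P,S):
  b=P[167,279]; 
  for nm,u,v in(("post",316,211),("jar",251,254),("spool",463,162)):
    c2=P[v,u]; q=rect(Q,c2[2]-8,c2[2]+8,(c2[0]-38,c2[0]+38,c2[1]-38,c2[1]+38)); print(nm,cv2.minEnclosingCircle(q))
  q=rect(Q,38,50,(P[161,428][0]-70,P[161,428][0]+40,P[161,428][1]-30,P[167,279][1]+30))
  pm=P[211,316]; q=q[np.hypot(*(q-pm[:2]).T)>25]; q=q[np.hypot(*(q-P[162,463][:2]).T)>40]
  print("bay",cv2.minAreaRect(q),cv2.boxPoints(cv2.minAreaRect(q)).round(0).tolist(),len(q))
E
```

```text
tr [ 512. -154.   51.]
post [581.  49.  79.]
pot [618. 215. 102.]
jar [488. 183.  72.]
spool [ 702. -271.   40.]
bl [680. 131.  49.]
br [ 712. -202.    1.]
fl [581. 126.  43.]
fr [ 600. -194.   45.]
tl [502. -47.  47.]
trr [ 524. -266.   58.]
tab [642. -27.   3.]
B [286. 265.  53.]
trough ((515.35986328125, -155.87461853027344), (50.45051574707031, 240.0445556640625), 6.504434585571289) 2624 [ 477.52142 -277.06952] [551.4408  -34.20469]
trough side ((512.8541259765625, -156.9891357421875), (51.73237228393555, 242.7919158935547), 6.246201992034912) 4540 [ 474.8089  -279.86014] [550.74695  -35.708015]
post ((583.1338500976562, 48.04283142089844), 12.569805145263672)
jar ((490.875244140625, 184.227783203125), 23.244150161743164)
spool ((697.8535766601562, -273.9633483886719), 31.449575424194336)
bay ((674.6339111328125, -28.527923583984375), (63.58720016479492, 336.385986328125), 0.00031244283309206367) [[643.0, 140.0], [643.0, -197.0], [706.0, -197.0], [706.0, 140.0]] 1077
post ((579.7306518554688, 46.280887603759766), 12.906166076660156)
jar ((487.0387268066406, 183.0377655029297), 24.739038467407227)
spool ((695.7686767578125, -275.5626220703125), 31.280147552490234)
bay ((673.691650390625, -28.665695190429688), (62.23558807373047, 340.8485107421875), 0.04222184419631958) [[642.0, 142.0], [643.0, -199.0], [705.0, -199.0], [705.0, 142.0]] 1512
```

View pics/crop.png

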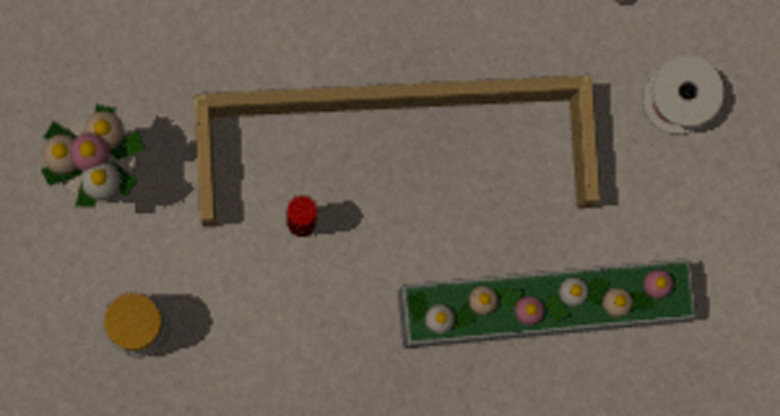

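The crop confirms A: a green trough with six flower heads, to the right of the post and in front of the bay. Next I refine the bay frame and write a move planner.

```bash
cat >> h.py <<'E'
from scipy.optimize import minimize
def st():
    s=get_state();w,x,y,z=s["ee_rot"]
    R=np.array([2*(x*y-w*z),1-2*(x*x+z*z)])  # tool y in world
    return s,np.array(s["position"]),np.arctan2(-R[0],R[1])
def plan(wps,f0=None,p0=None):
    "wps: (x,y,z,phi); tool-frame total offset at phi BEFORE turn, yaw total"
    s,p,f=st()
    if p0 is not None:p,f=np.array(p0),f0
    for w in wps:
        d=np.array(w[:3])-p;o=np.array([-np.cos(f)*d[0]-np.sin(f)*d[1],-np.sin(f)*d[0]+np.cos(f)*d[1],-d[2]])
        print("offset",o.round(1),"yaw",round(f-w[3],3));p=np.array(w[:3],float);f=w[3]
E
python3 - <<'E'
from h import *
P=np.load("pics/top0.npy");S=np.load("pics/side0.npy")
for Q in(P,S):
  q=rect(Q,38,52,(560,725,-225,155))
  for c,r in(((581,47),25),((697,-274),45),((618,215),60)): q=q[np.hypot(*(q-np.array(c)).T)>r]
  q=q[~((abs(q[:,1]+155)<140)&(q[:,0]<555))]
  r=cv2.minAreaRect(q);print("bay",r,cv2.boxPoints(r).round(0).tolist(),len(q))
s,p,f=st();print(p,f)
plan([(520,300,200,f),(455,-60,120,f)])
E
```

```text
bay ((643.3112182617188, -29.281234741210938), (108.54902648925781, 334.9642639160156), 4.010369777679443) [[577.0, 134.0], [601.0, -200.0], [709.0, -193.0], [686.0, 142.0]] 1393
bay ((640.8162231445312, -29.992507934570312), (107.96656036376953, 337.7349853515625), 3.9994750022888184) [[575.0, 135.0], [599.0, -202.0], [706.0, -195.0], [683.0, 142.0]] 1967
[172.61344153 652.0469211  221.82398585] -0.25876544360795045
offset [-425.9 -251.4   21.8] yaw 0.0
offset [ -29.3 -364.6   80. ] yaw 0.0
```

Call:
{"name": "jog_arm", "arguments": {
  "offset": [
    [-42.6,-25.1,2],
    [-42.6,-25.1,2],
    [-42.6,-25.1,2],
    [-42.6,-25.1,2],
    [-42.6,-25.1,2],
    [-42.6,-25.1,2],
    [-42.6,-25.1,2],
    [-42.6,-25.1,2],
    [-42.6,-25.1,2],
    [-42.6,-25.1,2]
  ],
  "yaw": [0,0,0,0,0,0,0,0,0,0],
  "gripper": [0,0,0,0,0,0,0,0,0,0]
}}

```text
time: 1.1
position: [521.2, 299.1, 202.4]
ee_rot: [-0.0, 0.129, 0.992, -0.0]
force: [0.0, -0.6, 0.7]
grip_width: 11.4
gripper_force: 0.0
```

Call:
{"name": "jog_arm", "arguments": {
  "offset": [
    [-2.9,-36.5,8],
    [-2.9,-36.5,8],
    [-2.9,-36.5,8],
    [-2.9,-36.5,8],
    [-2.9,-36.5,8],
    [-2.9,-36.5,8],
    [-2.9,-36.5,8],
    [-2.9,-36.5,8],
    [-2.9,-36.5,8],
    [-2.9,-36.5,8],
    [0,0,0]
  ],
  "yaw": [0,0,0,0,0,0,0,0,0,0,0],
  "gripper": [0,0,0,0,0,0,0,0,0,0,0]
}}

```text
time: 2.2
position: [452.6, -64.2, 121.7]
ee_rot: [-0.001, 0.133, 0.991, -0.001]
force: [0.0, 1.0, 0.4]
grip_width: 0.1
gripper_force: 0.0
```

Call:
{"name": "jog_arm", "arguments": {
  "offset": [
    [0,0,0],
    [0,0,0],
    [0,0,0],
    [0,0,0]
  ],
  "yaw": [-0.11,-0.11,-0.11,0],
  "gripper": [0,0,0,0]
}}

```text
time: 2.6
position: [455.0, -58.8, 122.6]
ee_rot: [-0.0, -0.036, 0.999, 0.0]
force: [0.3, -0.2, -0.5]
grip_width: 0.7
gripper_force: 0.0
```

Run:
```python
from h import *
s,p,f=st();print(p,f,s["force"],s["grip_width"])
plan([(455,-62,60,.07),(455,-62,20,.07),(535,-62,20,.07)])
```

```text
[454.99773101 -58.78382423 122.62779738] 0.07276850018836158 [ 0.31960576 -0.23257361 -0.52135564] 0.6716162174558563
offset [ 0.2 -3.2 62.6] yaw 0.003
offset [-0.  0. 40.] yaw 0.0
offset [-79.8  -5.6  -0. ] yaw 0.0
```

Call:
{"name": "jog_arm", "arguments": {
  "offset": [
    [0,-1,30],
    [0,-1,30],
    [0,-1,30],
    [0,0,17],
    [0,0,0],
    [-6,-0.4,0],
    [-6,-0.4,0],
    [-6,-0.4,0],
    [-6,-0.4,0],
    [-6,-0.4,0],
    [-6,-0.4,0],
    [0,0,0]
  ],
  "yaw": [0,0,0,0,0,0,0,0,0,0,0,0],
  "gripper": [0,0,0,0,0,0,0,0,0,0,0,0]
}}

```text
time: 3.8
position: [492.9, -62.2, 15.9]
ee_rot: [0.001, -0.036, 0.999, -0.0]
force: [-0.1, 1.2, -0.1]
grip_width: 0.4
gripper_force: 0.0
```

Call:
{"name": "jog_arm", "arguments": {
  "offset": [
    [-6,-0.4,0],
    [-6,-0.4,0],
    [-6,-0.4,0],
    [-6,-0.4,0],
    [-6,-0.4,0],
    [-6,-0.4,0],
    [0,0,0]
  ],
  "yaw": [0,0,0,0,0,0,0],
  "gripper": [0,0,0,0,0,0,0]
}}

```text
time: 4.5
position: [528.9, -62.1, 15.8]
ee_rot: [0.001, -0.036, 0.999, -0.0]
force: [0.1, 0.8, 0.3]
grip_width: 0.6
gripper_force: 0.0
```

```bash
cat >> h.py <<'E'
O=np.array([588.6,-33.4]);B=0.070
Rb=np.array([[np.cos(B),-np.sin(B)],[np.sin(B),np.cos(B)]])
def tobay(p): return Rb.T@(np.array(p)-O)
def toworld(p): return Rb@np.array(p)+O
def green(im):
    h=cv2.cvtColor(im,cv2.COLOR_BGR2HSV); return (h[...,0]>40)&(h[...,0]<85)&(h[...,1]>90)
def trough(c0,save=None,r=150):
    "green foam top seen by both cameras -> centre, yaw (world), and bay pose"
    for n in("top","side"):
        im,d=snapshot(n);P=pts(n,d)
        if save: cv2.imwrite(f"pics/{save}_{n}.png",im)
        m=green(im)&(P[...,2]>38)&(P[...,2]<62)&(np.hypot(P[...,0]-c0[0],P[...,1]-c0[1])<r)
        q=P[m][:,:2].astype(np.float32)
        if len(q)<30: print(n,"few");continue
        (c,wh,a)=cv2.minAreaRect(q); a=np.radians(a)
        if wh[0]>wh[1]: a-=np.pi/2; wh=wh[::-1]
        a=(a+np.pi/2)%np.pi-np.pi/2
        print(n,"c",np.round(c,1),"wh",np.round(wh,0),"yaw",round(a,3),"| bay",tobay(c).round(1),"th",round(a-B,3),len(q))
E
python3 - <<'E'
from h import *
s,p,f=st();print(p,f,s["force"],tobay(p[:2]))
trough((530,-160),"s1")
E
```

```text
[528.8736102  -62.12768457  15.7837351 ] 0.0713571600221152 [0.05134411 0.76114994 0.33697086] [-61.58941594 -24.47989671]
top c [ 527.8 -220.7] wh [ 42. 110.] yaw -0.267 | bay [ -73.8 -182.6] th -0.337 614
side c [ 541.9 -163.8] wh [ 43. 233.] yaw -0.26 | bay [ -55.7 -126.8] th -0.33 426
```

Call:
{"name": "jog_arm", "arguments": {
  "offset": [
    [-5,0,0],
    [-5,0,0],
    [0,0,0],
    [20,0,0],
    [20,-20,0],
    [6,-20,0],
    [0,-18,0],
    [0,0,0],
    [-10,-4,0],
    [-8,-3,0],
    [-6,-2,0],
    [-6,-2,0]
  ],
  "yaw": [0,0,0,0,0,0,0,0,0,0,0,0],
  "gripper": [0,0,0,0,0,0,0,0,0,0,0,0]
}}

```text
time: 5.8
position: [524.7, -129.7, 15.2]
ee_rot: [-0.002, -0.036, 0.999, 0.001]
force: [-9.4, 3.8, 8.4]
grip_width: 0.5
gripper_force: 4.6
```

Run:
```python
from h import *
s,p,f=st();print(p,f,s["force"],tobay(p[:2]))
trough((540,-160),"s2")
```

```text
[ 524.66398208 -129.68132313   15.18577284] 0.07265144193778691 [-9.39254597  3.7524153   8.43844619] [-70.51362852 -91.57366305]
top c [ 555.2 -163.1] wh [ 43. 232.] yaw -0.337 | bay [ -42.4 -127.1] th -0.407 484
side c [ 555.1 -165.5] wh [ 43. 234.] yaw -0.341 | bay [ -42.6 -129.4] th -0.411 488
```

Run:
```python
from h import *
s,p,f=st()
c=np.array([-42.5,-128]);t=.41;ux=np.array([np.cos(t),-np.sin(t)]);uy=np.array([np.sin(t),np.cos(t)])
w=toworld(c-155*uy);print(w)
b=toworld(tobay(p[:2])+[-20,0])
plan([(*b,15,f),(*b,105,f),(*w,105,f),(*w,105,B-t),(*w,15,B-t)])
```

```text
[ 503.46626767 -310.1860722 ]
offset [20.   0.1  0.3] yaw 0.0
offset [ -0.   0. -90.] yaw 0.0
offset [  15.6 -178.    -0. ] yaw 0.0
offset [-0.  0. -0.] yaw 0.413
offset [ 0.  0. 90.] yaw 0.0
```

Call:
{"name": "jog_arm", "arguments": {
  "offset": [
    [20,0,0],
    [0,0,-45],
    [0,0,-45],
    [4,-45,0],
    [4,-45,0],
    [4,-45,0],
    [4,-43,0],
    [0,0,0],
    [0,0,0],
    [0,0,0],
    [0,0,0],
    [0,0,0]
  ],
  "yaw": [0,0,0,0,0,0,0,0.14,0.14,0.13,0,0],
  "gripper": [0,0,0,20,20,20,20,20,20,20,20,20]
}}

```text
time: 7.1
position: [503.7, -311.1, 105.6]
ee_rot: [0.0, 0.166, 0.986, -0.0]
force: [0.8, 0.7, -0.3]
grip_width: 19.7
gripper_force: 0.0
```

Run:
```python
from h import *
s,p,f=st();print(p,f,s["grip_width"])
c=np.array([-42.5,-128]);t=.41;ux=np.array([np.cos(t),-np.sin(t)]);uy=np.array([np.sin(t),np.cos(t)])
w=toworld(c-155*uy);e=toworld(c-40*uy)
plan([(*w,105,-.34),(*w,15,-.34),(*e,15,-.34)])
trough((550,-160))
```

```text
[ 503.67670335 -311.09014987  105.64787555] -0.3342928445661984 19.67035060749836
offset [0.5 0.8 0.6] yaw 0.006
offset [ 0.  0. 90.] yaw 0.0
offset [  0. 115.  -0.] yaw 0.0
top c [ 556.6 -163.6] wh [ 43. 232.] yaw -0.342 | bay [ -41.  -127.6] th -0.412 1354
side few
```

Run:
```python
from h import *
print(np.round(get_state()["q"],2))
```

```text
[ 0.18  0.5   0.35  1.88 -0.23  0.8   1.89]
```

Call:
{"name": "jog_arm", "arguments": {
  "offset": [
    [0,0,0],
    [0,0,0],
    [0,0,0],
    [0,0,0],
    [0,0,0],
    [0,0,0],
    [0,0,0],
    [0,0,0],
    [0,0,0],
    [0,0,0],
    [0,0,0],
    [0,0,0]
  ],
  "yaw": [0.145,0.145,0.145,0.145,0.145,0.145,0.145,0.145,0.145,0.145,0.125,0],
  "gripper": [20,20,20,20,20,20,20,20,20,20,20,20]
}}

```text
time: 8.4
position: [503.2, -311.1, 105.5]
ee_rot: [-0.0, 0.817, 0.577, -0.0]
force: [-0.1, -1.1, -0.1]
grip_width: 20.0
gripper_force: 0.0
```

Run:
```python
from h import *
s,p,f=st();print(p,f,s["grip_width"])
c=np.array([-41.7,-128]);t=.411;uy=np.array([np.sin(t),np.cos(t)])
w=toworld(c-155*uy);e=toworld(c-40*uy)
plan([(*w,105,f),(*w,15,f),(*e,15,f)])
```

```text
[ 503.19956003 -311.14950157  105.46302764] -1.9126948880420764 20.001810380072715
offset [1.3 0.5 0.5] yaw 0.0
offset [ 0.  0. 90.] yaw 0.0
offset [ 1.15e+02 -1.00e-01 -0.00e+00] yaw 0.0
```

Call:
{"name": "jog_arm", "arguments": {
  "offset": [
    [1,0.5,30],
    [0,0,30],
    [0,0,30],
    [0,0,0],
    [12,0,0],
    [8,0,0],
    [6,0,0],
    [6,0,0],
    [6,0,0],
    [6,0,0],
    [6,0,0],
    [6,0,0]
  ],
  "yaw": [0,0,0,0,0,0,0,0,0,0,0,0],
  "gripper": [20,20,20,20,20,20,20,20,20,20,20,20]
}}

```text
time: 9.6
position: [523.0, -260.0, 17.1]
ee_rot: [0.002, 0.818, 0.576, -0.0]
force: [-2.4, -5.3, 4.4]
grip_width: 20.2
gripper_force: 3.0
```

Call:
{"name": "jog_arm", "arguments": {
  "offset": [
    [6,0,0],
    [6,0,0],
    [6,0,0],
    [6,0,0],
    [6,0,0],
    [0,0,0]
  ],
  "yaw": [0,0,0,0,0,0],
  "gripper": [20,20,20,20,20,20]
}}

```text
time: 10.2
position: [533.6, -230.4, 16.8]
ee_rot: [0.001, 0.817, 0.576, 0.0]
force: [0.1, -3.1, 1.4]
grip_width: 19.8
gripper_force: 1.7
```

Run:
```python
from h import *
s,p,f=st();print(p,f,s["force"],tobay(p[:2]))
trough((578,-108),"s3",170)
```

```text
[ 533.55024203 -230.36613905   16.76835078] -1.9137219103589485 [ 0.12046363 -3.1083858   1.42463998] [ -68.69131372 -192.63343221]
top c [ 578.2 -103.1] wh [ 44. 226.] yaw -0.346 | bay [-15.3 -68.8] th -0.416 1300
side c [ 541.6 -210.6] wh [ 9. 21.] yaw 1.26 | bay [ -59.3 -173.5] th 1.19 61
```

Call:
{"name": "jog_arm", "arguments": {
  "offset": [
    [6,0,0],
    [6,0,0],
    [6,0,0],
    [6,0,0],
    [6,0,0],
    [6,0,0],
    [6,0,0],
    [6,0,0],
    [0,0,0]
  ],
  "yaw": [0,0,0,0,0,0,0,0,0],
  "gripper": [20,20,20,20,20,20,20,20,20]
}}

```text
time: 11.2
position: [549.0, -184.8, 16.0]
ee_rot: [0.0, 0.817, 0.576, 0.0]
force: [-0.2, -3.8, 4.3]
grip_width: 19.6
gripper_force: 1.9
```

Call:
{"name": "jog_arm", "arguments": {
  "offset": [
    [4,0,0],
    [4,0,0],
    [4,0,0],
    [4,0,0],
    [4,0,0],
    [4,0,0],
    [0,0,0]
  ],
  "yaw": [0,0,0,0,0,0,0],
  "gripper": [20,20,20,20,20,20,20]
}}

```text
time: 11.9
position: [556.8, -162.3, 15.9]
ee_rot: [0.0, 0.818, 0.576, -0.0]
force: [-0.3, -4.3, 3.1]
grip_width: 19.8
gripper_force: 2.2
```

Run:
```python
from h import *
s,p,f=st();print(p,f,s["force"],tobay(p[:2]))
trough((600,-35),"s4",170)
```

```text
[ 556.78931058 -162.34924484   15.87725358] -1.9142217372711003 [-0.31815963 -4.32729502  3.1129684 ] [ -40.75186239 -126.40851798]
top c [604.9 -26.9] wh [ 43. 209.] yaw -0.341 | bay [16.8  5.4] th -0.411 1202
side c [ 565.3 -139.2] wh [10. 20.] yaw 0.835 | bay [ -30.7 -104. ] th 0.765 32
```

View pics/s4_top.png

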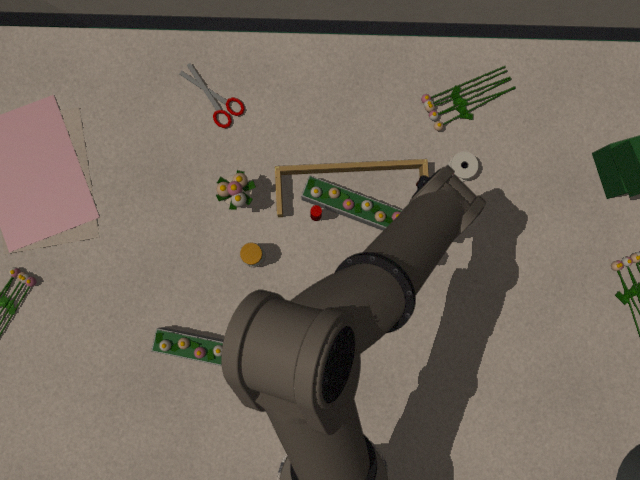

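Call:
{"name": "jog_arm", "arguments": {
  "offset": [
    [-20,0,0],
    [0,-27,0],
    [0,-29,0],
    [25,0,0],
    [25,0,0],
    [0,0,0],
    [0,8,0],
    [0,6,0],
    [0,6,0],
    [0,6,0],
    [0,6,0],
    [0,0,0]
  ],
  "yaw": [0,0,0,0,0,0,0,0,0,-0.03,-0.03,0],
  "gripper": [0,0,0,0,0,0,0,0,0,0,0,0]
}}

```text
time: 13.2
position: [544.9, -126.5, 15.6]
ee_rot: [0.0, 0.8, 0.6, -0.0]
force: [-0.8, -0.6, -0.1]
grip_width: 0.5
gripper_force: 0.2
```

Call:
{"name": "jog_arm", "arguments": {
  "offset": [
    [0,6,0],
    [0,6,0],
    [0,6,0],
    [0,6,0],
    [0,0,0]
  ],
  "yaw": [-0.03,-0.03,-0.03,-0.03,0],
  "gripper": [0,0,0,0,0]
}}

```text
time: 13.7
position: [569.3, -131.0, 15.8]
ee_rot: [0.001, 0.762, 0.648, 0.001]
force: [-0.5, 0.0, 0.5]
grip_width: 0.4
gripper_force: 0.0
```

Run:
```python
from h import *
s,p,f=st();print(p,f,s["force"],tobay(p[:2]))
trough((610,-35),"s5",170)
```

```text
[ 569.28882563 -130.99771954   15.75188919] -1.7319867722409694 [-0.51685186  0.03999913  0.52131248] [-26.09014371 -96.00802423]
top c [621.6 -15.4] wh [ 44. 190.] yaw -0.122 | bay [34.2 15.7] th -0.192 1101
side c [ 608.2 -107.6] wh [42. 96.] yaw -0.126 | bay [ 14.4 -75.4] th -0.196 168
```

Call:
{"name": "jog_arm", "arguments": {
  "offset": [
    [0,6,0],
    [0,6,0],
    [0,6,0],
    [0,6,0],
    [0,6,0],
    [0,0,0]
  ],
  "yaw": [-0.03,-0.03,-0.03,-0.03,0,0],
  "gripper": [0,0,0,0,0,0]
}}

```text
time: 14.4
position: [599.0, -134.0, 15.7]
ee_rot: [0.001, 0.722, 0.692, 0.0]
force: [-0.1, -0.2, -0.7]
grip_width: 0.5
gripper_force: 0.0
```

Run:
```python
from h import *
s,p,f=st();print(p,f,s["force"],tobay(p[:2]))
trough((625,-35),"s6",170)
```

```text
[ 598.98036808 -133.99535369   15.73124366] -1.6134316270925129 [-0.05534809 -0.16703162 -0.69464933] [   3.3190211  -101.07502819]
top c [632.  -16.2] wh [ 43. 197.] yaw 0.037 | bay [44.5 14.2] th -0.033 1107
side c [629.  -36.2] wh [ 43. 235.] yaw 0.06 | bay [40.1 -5.6] th -0.01 234
```

Call:
{"name": "jog_arm", "arguments": {
  "offset": [
    [0,-18,0],
    [0,0,0],
    [32,0,0],
    [32,0,0],
    [32,0,0],
    [0,8,0],
    [0,8,0],
    [0,5,0],
    [0,5,0],
    [0,5,0],
    [0,5,0],
    [0,0,0]
  ],
  "yaw": [0,-0.11,0,0,0,0,0,0,0,0,0,0],
  "gripper": [0,0,0,0,0,0,0,0,0,0,0,0]
}}

```text
time: 15.7
position: [607.8, -37.3, 15.6]
ee_rot: [-0.001, 0.684, 0.729, -0.001]
force: [-4.9, 0.1, 5.0]
grip_width: 0.3
gripper_force: 2.8
```

Run:
```python
from h import *
s,p,f=st();print(p,f,s["force"],tobay(p[:2]))
trough((640,-35),"s7",170)
```

```text
[607.80429112 -37.2950271   15.64510462] -1.5067433598758164 [-4.91670798  0.12852043  5.03089201] [18.88483053 -5.22869098]
top c [644.1 -33.6] wh [ 42. 232.] yaw 0.045 | bay [55.3 -4.1] th -0.025 531
side c [644.9 -86. ] wh [ 44. 132.] yaw 0.062 | bay [ 52.5 -56.4] th -0.008 366
```

Call:
{"name": "jog_arm", "arguments": {
  "offset": [
    [0,4,0],
    [0,4,0],
    [0,2,0],
    [0,1,0],
    [0,1,0],
    [0,0,0]
  ],
  "yaw": [0,0,0,0,0,0],
  "gripper": [0,0,0,0,0,0]
}}

```text
time: 16.4
position: [618.9, -36.4, 15.6]
ee_rot: [-0.001, 0.684, 0.729, -0.001]
force: [-7.9, 0.0, 7.7]
grip_width: 0.2
gripper_force: 4.4
```

Run:
```python
from h import *
s,p,f=st();print(p,f,s["force"],tobay(p[:2]))
trough((650,-35),"s8",170)
```

```text
[618.93456278 -36.41803366  15.60776785] -1.506551406314764 [-7.92727123e+00  4.87144785e-04  7.67664919e+00] [30.04918357 -5.13232819]
top c [654.8 -32.3] wh [ 42. 233.] yaw 0.053 | bay [66.2 -3.5] th -0.017 521
side c [656.3 -87.2] wh [ 44. 129.] yaw 0.046 | bay [ 63.8 -58.4] th -0.024 351
```

Call:
{"name": "jog_arm", "arguments": {
  "offset": [
    [0,1,0],
    [0,1,0],
    [0,0,0]
  ],
  "yaw": [0,0,0],
  "gripper": [0,0,0]
}}

```text
time: 16.8
position: [620.9, -36.3, 15.6]
ee_rot: [-0.001, 0.684, 0.729, -0.002]
force: [-8.5, -0.3, 7.4]
grip_width: 0.5
gripper_force: 4.5
```

Call:
{"name": "jog_arm", "arguments": {
  "offset": [
    [0,1,0],
    [0,0,0]
  ],
  "yaw": [0,0],
  "gripper": [0,0]
}}

```text
time: 17.0
position: [620.9, -36.3, 15.6]
ee_rot: [-0.002, 0.684, 0.729, -0.002]
force: [-11.4, -0.8, 9.9]
grip_width: 0.0
gripper_force: 6.2
```

Call:
{"name": "jog_arm", "arguments": {
  "offset": [
    [0,-10,0],
    [0,-20,0],
    [0,-30,0],
    [0,0,-40],
    [0,-20,-45],
    [0,-30,-45],
    [0,-30,-45],
    [0,-30,0],
    [0,0,0]
  ],
  "yaw": [0,0,0,0,0,0,0,0,0],
  "gripper": [0,0,0,0,0,0,0,0,0]
}}

```text
time: 17.9
position: [456.1, -46.0, 184.3]
ee_rot: [-0.001, 0.684, 0.73, 0.001]
force: [0.1, 0.5, 0.0]
grip_width: 0.6
gripper_force: 0.0
```

Run:
```python
from h import *
s,p,f=st();print(p,f,s["force"])
trough((655,-35),"s9",170)
a=cv2.imread("pics/s9_top.png")[100:300,180:500];b=cv2.imread("pics/s9_side.png")[120:420,230:550]
cv2.imwrite("pics/fin.png",np.vstack([a,b]))
```

```text
[456.12366064 -45.95754841 184.28957106] -1.5062752351850874 [0.05620787 0.53905319 0.00694916]
top c [657.3 -31.8] wh [ 43. 232.] yaw 0.056 | bay [68.7 -3.2] th -0.014 1379
side c [655.7 -34.6] wh [ 44. 235.] yaw 0.052 | bay [66.9 -5.9] th -0.018 1172
```

View pics/fin.png

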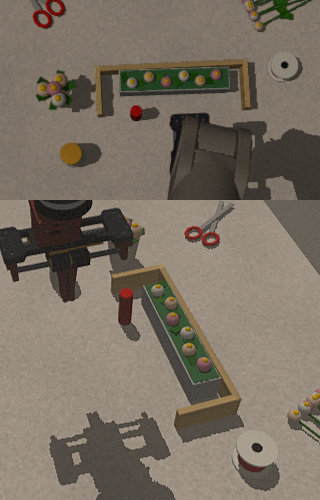

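The final views show the trough inside the bay along the back board, behind the red post. It measures x ≈ 68 mm, y ≈ −4 mm and angle ≈ −0.016 rad, all within the limits. The pot, spool and jar look to be where they were, and the arm is clear, so I'm handing in.

```bash
python3 -c "
from plant import *
print(finish_job())"
```

```text
the job is handed in; nothing more can be done
None
```

The trough is in the bay along the back board behind the red post, about 2 mm from touching it and parallel within about 0.02 rad by camera. The arm is clear and the job was handed in at about 18 s; no verdict came back.

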